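# Change over the vents of two pantry keepers

## Task

Two low wooden keeper boxes stand side by side, each with a brass pull knob that works its air vent and clicks at both ends. First shut the vent that stands open by pushing the round ball knob fully home, then open the other one by pulling the straight bar knob fully out until it clicks. Let go of both.

Things in the scene. Friction and masses are not known exactly. Their poses are not given: they have to be found in the camera images.
- ball_stop_knob (a point): Centre of a brass ball knob, 30 mm dia, on a level 10 mm rod from the middle of the front of one of two like fixed light-wood boxes (130 deep, 160 wide, tops 82 mm above worktop; side by side, knobs 164 mm apart, sides vary). 54 mm above worktop; 48 mm before the box front when home, 88 mm out; moves with the knob. x points level into the box (push +x, pull -x), y left along the front, z up.
- ball_stop (a joint): How far the ball knob is pulled out, m: 0 = fully home (vent shut), 0.040 = fully out (vent open). Starts out, at 0.038 to 0.040. An inner spring snaps it to the nearer end: about 4 N to leave an end, falling to nothing half way (0.020), then it is carried on to the other end; friction about 0.3 N.
- bar_stop_knob (a point): Centre of a brass bar knob on the other box: a level bar parallel to the box front, 44 mm long (its y), 14 mm front to back (x), 18 mm high (z), flat ends, on a level 10 mm rod from its middle. 54 mm above worktop; 48 mm before the box front when home, 88 mm out; moves with the knob. Can be gripped over its ends or hooked from behind. x points level into the box (pull -x), y left, z up.
- bar_stop (a joint): How far the bar knob is pulled out, m: 0 = fully home (vent shut), 0.040 = fully out (vent open). Starts home, at 0 to 0.002. Same snap spring and friction as the ball knob.

How it is judged:
By the outcome, as a careful person would: the job done as asked, in the order asked, and still so for the second after the job is handed in, with the robot touching nothing.
It also fails if it takes over 51 s, if anything falls off the work surface, if the arm or the gripper's body presses on something with over 40 N, if the wrist force passes 120 N, or if a joint passes its speed limit or range.

## Robot

A 6-joint arm with a two-finger parallel gripper is mounted at the origin on a cart in front of the work surface, level with it; the furniture and walls round the work are solid. World frame = base frame: x ahead of the robot, y to its left, z up, the work surface at z = 0. Lengths are in m, angles in rad, forces in N, time in s.
With the tool pointing down it reaches from about 0.275 to 1 m from the base axis. Payload 8.4 kg.
Tool frame: the origin (TCP) lies on the centre line of the jaws, within the pads' length; the fingertips stand 17 mm ahead of it and the grasp point (between the pads) lies 2 mm behind it (bot.tcp_to_tips is the z of the fingertips in the tool frame, in m); z points along the fingers, y is the line along which they close (so a half turn about z gives the same grasp; the last joint's range is limited). The gripper opens to 85 mm and grips with 20 to 120 N. Pads are 22 mm wide; open, the fingers measure 114 mm over their backs; the gripper's body (76 mm by 85 mm) begins 54 mm behind the grasp point. The pads swing forward as they close: fully open they stand 13 mm farther back than shut.
Start: joints at [-1.312, 0.353, 1.633, -0, 1.155, -0.002], TCP at [0.161, -0.604, 0.248] pointing down, gripper open.
Joint ranges: [-2.63, 2.63], [-0.92, 2.1], [0.06, 2.66], [-1.3, 4.44], [0, 2.69], [-3.02, 3.02]. Speed limits (rad/s): [2.22, 2.22, 2.79, 3.14, 3.14, 3.14].

## Interface

Orientations are given as a unit quaternion [x, y, z, w].
In Python, from workcell import bot, hand, kinematics, get_obs, vision, hand_in gives the robot as it stands. The module is installed in compiled form; this text tells all that it offers. Calls block until the motion is done:
- bot.reach(position, orientation): joint-space move of the TCP to a pose.
- bot.servo_line(position, ori=None, velocity=0.15): straight line of the TCP; ori=None keeps the orientation; velocity is the mean speed in m/s.
- bot.goto_joints(angles): joint-space move.
- hand.move_gripper(opening, strength=None): finger opening in m; strength is the grip in N (None keeps the last); returns when the fingers have stopped.
- bot.dwell(seconds).
- kinematics.solve_ik(position, orientation): joint angles nearest the present ones, or None.
- get_obs(): the state.
- vision.read_camera(name): name is "scene" or "top" or "wrist"; returns a dict with "frame" (384x512x3 uint8, red, green, blue), "intrinsics" (3x3 intrinsics, pixels), "view" (4x4, takes a point from world to camera coordinates). Camera axes: x right, y down, z forward; pixel columns grow to the right and rows downward; lengths in m; the calibration is good to about 2 mm. A picture is of the moment at which its call begins. There is no depth.
A pose or a line that the arm cannot do raises bot.IKError and nothing moves.
- hand_in(): hands the job in; it is judged then, once.
The state is a dict: "time_s": time; "joint_pos": joint angles; "joint_vel": joint speeds; "joint_efforts": joint torques, N m; "position": TCP position; "orientation": TCP orientation; "wrist_force": force on the tool from outside, world axes, zero at the start; "ft_torque": the same for the moment, N m; "gripper_width": finger opening in m; "grip_force": force on a finger pad.
Only numpy, scipy, OpenCV 4.12 (cv2) and the standard library are available. Lean on these libraries where they do the work, as an engineer would, in place of code of your own. Each camera call takes 0.05 s, during which the arm holds its last target. There are 200 camera calls.

## Working session

There is one attempt and no reset: what is moved stays moved. The work goes in short steps, each a Python script; the robot and the scene stay as the last script left them, time stands still between calls to the robot, and variables do not carry over. Pictures are saved under pics/ and viewed, at most 10 in all, crops included, and the job is handed in when it is done.

```bash
mkdir -p pics; python3 - <<'E'
from workcell import *
import cv2,numpy as np
o=get_obs();print(o['time_s'],o['position'],o['orientation'])
fs=[]
for n in("scene","top"):
    d=vision.read_camera(n);cv2.imwrite(f"pics/{n}0.png",d["frame"][...,::-1]);np.savez(f"{n}0.npz",**d)
    v=d["view"];print(n,-v[:3,:3].T@v[:3,3],v[:3,:3].round(2).tolist(),d["intrinsics"].tolist())
    fs.append(d["frame"])
E
```

```text
0.0 [ 0.16104596 -0.60341426  0.24754456] [ 9.91511683e-01  1.30015684e-01 -8.94257001e-05 -7.05165957e-04]
scene [0.07923887 0.55996812 0.6426913 ] [[-0.75, -0.66, -0.02], [-0.42, 0.49, -0.77], [0.52, -0.57, -0.64]] [[448.95226864572874, 0.0, 257.47025431757095], [0.0, 448.95226864572874, 187.63944710649994], [0.0, 0.0, 1.0]]
top [0.39161796 0.0492911  0.92830059] [[0.0, -1.0, -0.0], [-0.99, 0.0, -0.14], [0.14, 0.0, -0.99]] [[427.740547348255, 0.0, 259.5278859944212], [0.0, 427.740547348255, 189.00887655438197], [0.0, 0.0, 1.0]]
```

View pics/top0.png

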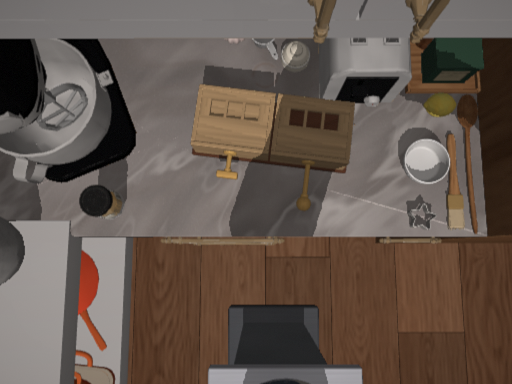

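View pics/scene0.png

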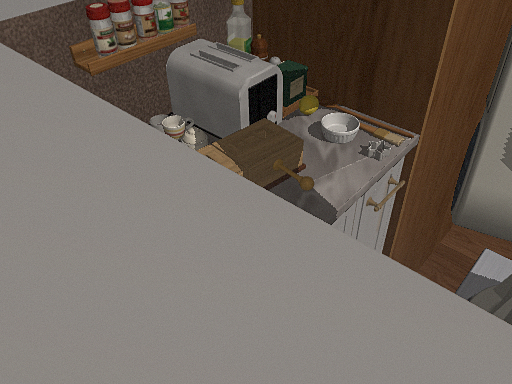

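The top view shows the bar knob at about (227,175), home on the left box, and the ball knob at about (304,203), out on the right box. The scene view shows only the ball, at about (306,182).

```bash
cat > h.py <<'E'
import numpy as np,cv2
def ray(d,u,v,z):
    K,V=d["intrinsics"],d["view"];R=V[:3,:3];c=-R.T@V[:3,3]
    r=R.T@np.linalg.inv(K)@[u,v,1.];return c+r*(z-c[2])/r[2]
def brass(f):
    h=cv2.cvtColor(f,cv2.COLOR_RGB2HSV);return cv2.inRange(h,(12,140,60),(28,255,255))
E
python3 - <<'E'
from h import *
d=dict(np.load("top0.npz"));m=brass(d["frame"])
m[:145]=0;m[225:]=0;m[:,:190]=0;m[:,350:]=0
n,l,s,c=cv2.connectedComponentsWithStats(m)
for i in range(1,n):
    if s[i,4]>8: print(s[i],c[i])
for u,v in[(304,203),(227,175)]: print(ray(d,u,v,.054))
# box corners on tops z=.082
for u,v in[(193,157),(198,85),(275,93),(353,102),(348,169),(271,162)]: print(u,v,ray(d,u,v,.082))
f=d["frame"][140:220,180:360]
cv2.imwrite("pics/top_crop.png",np.hstack([cv2.resize(f,None,fx=4,fy=4,interpolation=2)[...,::-1]]))
cv2.imwrite("pics/m.png",cv2.resize(m[140:220,180:360],None,fx=4,fy=4))
E
```

```text
[217 151  20  28 226] [227.52654867 166.92477876]
[297 160  17  50 299] [304.73913043 188.31103679]
[ 0.48601341 -0.04060839  0.054     ]
[0.54441496 0.1182268  0.054     ]
193 157 [0.5764296  0.18510359 0.082     ]
198 85 [0.7285323  0.17806912 0.082     ]
275 93 [0.71117172 0.0187968  0.082     ]
353 102 [ 0.69177631 -0.14150117  0.082     ]
348 169 [ 0.55170516 -0.12718145  0.082     ]
271 162 [0.56609226 0.02758583 0.082     ]
```

View pics/top_crop.png

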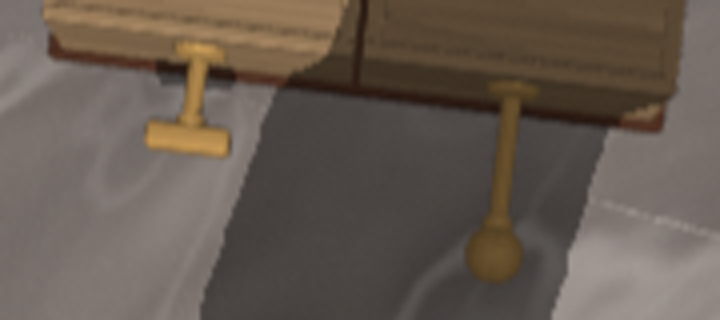

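Fitting everything gives a box yaw of about -6.2°. The knob spacing measures 169 mm against 168.8 mm expected. I'll check the ball against the scene view, then move to in front of it with the jaws closed.

```bash
cat >> h.py <<'E'
yaw=np.deg2rad(-6.2);ex=np.array([np.cos(yaw),np.sin(yaw),0]);ey=np.array([-ex[1],ex[0],0])
Q=[np.cos(yaw/2),np.sin(yaw/2),0,0]
def fwd(f=None):
    from workcell import get_obs
    o=get_obs();return o['time_s'],np.round(o['position'],4).tolist(),np.round(o['wrist_force'],1).tolist(),o['gripper_width'],o['grip_force']
E
python3 - <<'E'
from h import *
from workcell import *
s=dict(np.load("scene0.npz"));t=dict(np.load("top0.npz"))
print(ray(s,306.5,182.5,.054))
B=ray(t,303.5,203,.054);P=ray(t,227,174.8,.054);print(B,P,(P-B)@ex,(P-B)@ey)
hand.move_gripper(0.0,20)
a=B-ex*.075;a[2]=.2
bot.reach(a,Q);print(fwd())
a[2]=.12;bot.servo_line(a,velocity=.2)
d=vision.read_camera("wrist");np.savez("w0.npz",**d);cv2.imwrite("pics/w0.png",d["frame"][...,::-1]);print(fwd())
E
```

```text
[ 0.48550478 -0.03664606  0.054     ]
[ 0.48601354 -0.03958135  0.054     ] [0.54483588 0.1182313  0.054     ] 0.04143462341497966 0.16324237176800022
(3.1083, [0.4118, -0.0319, 0.2001], [0.2, 0.4, -0.5], -0.00041326010127869, 0.0)
(3.7083, [0.4122, -0.0318, 0.1208], [-0.0, 0.0, -0.1], 0.00014725751267046324, 0.0)
```

View pics/w0.png

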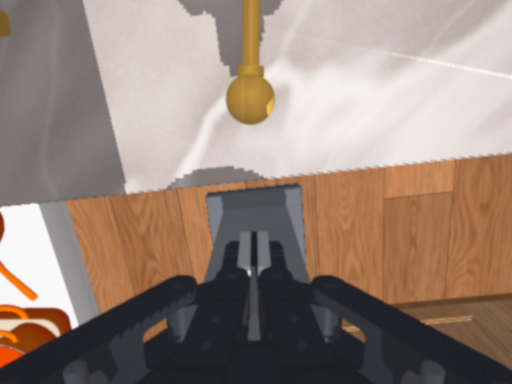

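The wrist view shows the ball at about (250,98) with its rod vertical, so the yaw is right. The jaws are at about column 256. Next I push.

```bash
python3 - <<'E'
from h import *
from workcell import *
B=ray(dict(np.load("w0.npz")),250,98,.054);print(B)
a=B-ex*.065;a[2]=.056;bot.servo_line(a,velocity=.15)
def to(s,v):
    p=B+ex*s;p[2]=.056;bot.servo_line(p,velocity=v)
to(-.032,.08)
for s in [-.02,-.01,0,.006,.010,.012,.013,.014,.015,.016,.017,.018]:
    to(s,.05);o=fwd();print(s,o[0],o[2])
    if s>.004 and np.dot(o[2],ex)<-8: break
bot.dwell(.2);print(fwd())
d=vision.read_camera("top");np.savez("t1.npz",**d);cv2.imwrite("pics/t1.png",cv2.resize(d["frame"][130:240,170:370,::-1],None,fx=4,fy=4))
E
```

```text
[ 0.48650148 -0.0377664   0.054     ]
-0.02 5.25 [-0.5, -1.0, -0.9]
-0.01 5.6 [-0.9, 0.2, 0.2]
0 5.95 [0.2, -0.4, -0.1]
0.006 6.2167 [-0.3, 0.2, -0.5]
0.01 6.4667 [0.3, 0.4, -0.6]
0.012 6.7167 [0.1, -0.9, 0.7]
0.013 6.9667 [-0.2, 0.1, 0.1]
0.014 7.2167 [-4.3, 1.6, 2.6]
0.015 7.4667 [-7.7, 0.1, 6.0]
0.016 7.7167 [-9.4, 2.1, 6.8]
(7.9167, [0.4998, -0.0393, 0.0556], [-10.7, 1.6, 7.1], 0.00010760626349817911, 5.030575543642044)
```

The ball reached its stop with about 10 N of push, and the travel matches. I'll back off and go to the bar.

```bash
python3 - <<'E'
from h import *
from workcell import *
p=np.array(get_obs()['position']);p=p-ex*.05;bot.servo_line(p,velocity=.15)
p[2]=.12;bot.servo_line(p,velocity=.2)
P=np.array([.5448,.1182,.12]);bot.servo_line(P-ex*.075,ori=Q,velocity=.2)
hand.move_gripper(.07)
d=vision.read_camera("wrist");np.savez("w1.npz",**d)
cv2.imwrite("pics/w1.png",d["frame"][...,::-1]);print(fwd())
d=vision.read_camera("top");np.savez("t2.npz",**d)
d=vision.read_camera("scene");np.savez("s2.npz",**d);cv2.imwrite("pics/s2.png",cv2.resize(d["frame"][90:240,180:380,::-1],None,fx=4,fy=4))
E
```

```text
(10.6167, [0.4702, 0.1263, 0.12], [0.1, 0.3, 0.6], 0.07007853823168023, 0.0)
```

View pics/w1.png

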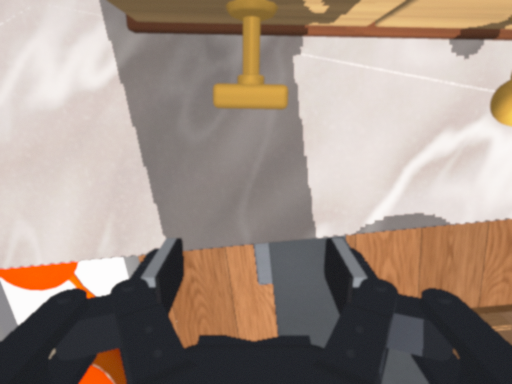

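View pics/s2.png

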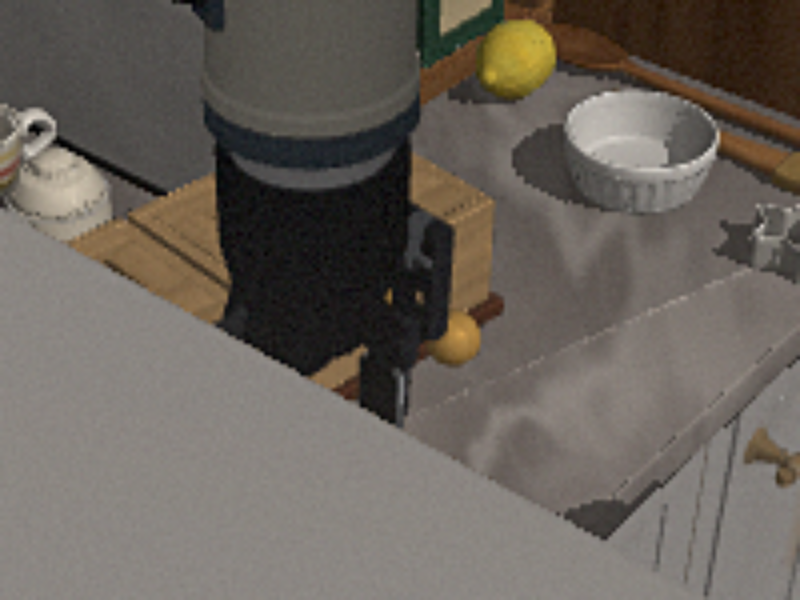

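The wrist view shows the bar outline from (213,82) to (288,108), centred at (250.5,95.5), parallel to the jaws. The ball at about (507,101) is on the same line, and in the scene view it sits close to its box, so it is home. Next I grip the bar over its ends and pull.

```bash
python3 - <<'E'
from h import *
from workcell import *
w=dict(np.load("w1.npz"))
P=ray(w,250.5,95.5,.054);L=ray(w,213,95,.054);R=ray(w,288,95,.054)
print(P,"len",np.linalg.norm(L-R),"yaw",np.degrees(np.arctan2(*(L-R)[[0,1]])))
assert abs(P-[.5448,.1182,.054]).max()<.008
a=P.copy();a[2]=.12;bot.servo_line(a,velocity=.2)
a[2]=.053;bot.servo_line(a,velocity=.15);print(fwd())
hand.move_gripper(.05);hand.move_gripper(.03,25);print(fwd())
for s in [.01,.02,.03,.036,.039,.040,.041,.042]:
    b=a-ex*s;bot.servo_line(b,velocity=.06);o=fwd();print(s,o[0],o[2:])
    if s>.035 and np.dot(o[2],ex)>10: break
hand.move_gripper(.07);bot.dwell(.2);print(fwd())
b[2]=.14;bot.servo_line(b,velocity=.15)
b=b-ex*.06;b[2]=.2;bot.servo_line(b,velocity=.2)
d=vision.read_camera("wrist");cv2.imwrite("pics/w3.png",d["frame"][...,::-1]);np.savez("w3.npz",**d);print(fwd())
E
```

```text
[0.54652738 0.11987385 0.054     ] len 0.0454111832725077 yaw 6.2023694172695
(11.85, [0.5462, 0.12, 0.0533], [1.2, -0.5, 0.1], 0.07007661494097134, 0.0)
(12.4, [0.5469, 0.1201, 0.0537], [-1.1, -0.0, 5.6], 0.04371194755282221, 25.08581578731537)
0.01 12.7167 ([1.6, 1.7, 5.8], 0.04368899310923172, 27.682332694530487)
0.02 13.0333 ([-0.3, 3.3, 9.3], 0.04298588676626319, 28.090619444847107)
0.03 13.35 ([-1.3, 5.7, 11.1], 0.04330268204041882, 28.26847404241562)
0.036 13.6 ([-2.2, 7.0, 13.9], 0.04379097467300526, 28.410454094409943)
0.039 13.85 ([-1.0, 6.0, 11.0], 0.04375192840773288, 28.319773077964783)
0.04 14.1 ([2.5, 5.6, 7.3], 0.04328253494123578, 27.94670283794403)
0.041 14.35 ([6.5, 3.8, 3.7], 0.04355744553991663, 27.56432980298996)
0.042 14.6 ([9.1, 2.7, 0.0], 0.043542827526850444, 27.182326018810272)
(15.175, [0.5045, 0.1244, 0.0529], [-0.4, 0.3, -0.2], 0.06993253371774524, 0.0)
(16.5333, [0.4455, 0.1308, 0.1991], [0.0, -0.8, 0.1], 0.06990163161964782, 0.0)
```

View pics/w3.png

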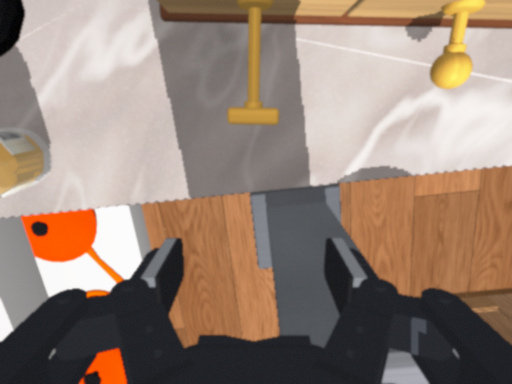

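The bar is now fully out at about (253,116), the ball is still home at about (451,70), and the gripper is clear of both. I'll check the numbers and hand in.

```bash
python3 - <<'E'
from h import *
from workcell import *
w=dict(np.load("w3.npz"));b=ray(w,253.5,116,.054);k=ray(w,451,70,.054)
t=(k-b)@ex;print(b,k,t,(k-b)@ey)
if abs(t-.04)<.006: print(hand_in())
E
```

```text
[0.50585549 0.1243679  0.054     ] [ 0.52524451 -0.04409328  0.054     ] 0.03746931693123625 -0.1653818508300594
the job is handed in; nothing more can be done
None
```

I pushed the ball knob home first, then pulled the bar knob out to its stop. I released both and handed the job in with the gripper clear, at about 17 s of the 51 s allowed. The last image puts the knobs 37 mm apart front to back, against 40 mm expected.

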